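# Hook the cover onto the layout's wiring box

### The job

Put the cover with the tongue onto the open wiring box in the yard: holding it aslant, tongue end low, hook the tongue under the box's lip, then swing the cover down until it lies flat on the side walls inside the high wall, and let go of it. Leave the plain rectangular cover, which belongs to another box, where it lies.

Things in the scene. Friction and masses are not known exactly. Their poses are not given: they have to be found in the camera images.
- cover_grip (a point): Centre of the black grip rib (50 mm along x, 12 mm thick along y, 28 mm high; pinch it across y) of the tongued cover: a loose 5 mm pale metal plate, 0.12 kg, flat on the plywood board (top z 0.020). Plate top is 14 mm, underside 19 mm below this point; balanced near it. Cover's axes: x from tongue to straight edge, z up. Wide part: 120 mm along y, x -29 to +31 mm.
- cover_tongue (a point): Middle of the end edge of that cover's tongue (50 mm wide, 32 mm long), at half the plate's thickness; 61 mm from the rib's centre along -x and 16.5 mm below it; the cover's axes. With the cover home this lies in the box at x -54 to -38 mm (16 mm play), z 32.5 mm. A slant of 10 to 16 degrees suits hooking.
- box: Fixed open grey box; origin: centre of underside, on the ground; x points away from the lip and roughly away from the robot. 120 mm in x, 100 in y. Side walls 30 mm high carry the cover, y 44-50 mm each side. Lip at -x: x -60 to -30, z 42 to 46 mm; slot below it 88 mm wide, its back at x -54. High wall at +x: inner face x +54, 44 mm high: no sliding in flat. Empty above z 18 mm.
- spare_grip (a point): Centre of the rib of the other cover, to be left alone: a plain rectangle 80 by 120 mm without tongue, same rib, thickness and finish, loose on the same board. Either cover may lie at the left or the right. Axes: x along its rib, z up.

How it is judged (in metres and radians):
On the way:
1. the tongue is under the lip while the cover is still aslant (x of cover_tongue in the frame of box between -0.058 and -0.034 m and y of cover_tongue in the frame of box between -0.022 and 0.022 m and z of cover_tongue in the frame of box between 0.015 and 0.041 m and angle between cover_grip's own z axis and vertical above 0.07 rad), for 0.1 s.
At the end, for the whole second after the job is handed in: The cover with the tongue lies flat (within 3 degrees) on the box's side walls, the tongue's end at least 4 mm under the lip and within 20 mm of the box's middle line, the cover square to the box within 12 degrees; the other cover has not been moved more than 30 mm (x of cover_tongue in the frame of box between -0.058 and -0.034 m and y of cover_tongue in the frame of box between -0.02 and 0.02 m and z of cover_tongue in the frame of box between 0.028 and 0.037 m and angle between cover_grip's own z axis and vertical below 0.05 rad and angle between the x axis of cover_grip and the x axis of box, either way round below 0.21 rad); the robot touches nothing.
It fails at once if the other cover is moved more than 30 mm (distance of spare_grip from where it was at the start of the episode above 0.03 m).
It also fails if it takes over 38 s, if anything falls off the work surface, if the arm or the gripper's body presses on something with over 40 N, if the wrist force passes 120 N, or if a joint passes its speed limit or range.

### The arm

A 6-joint arm with a two-finger parallel gripper is mounted at the origin on a cart in front of the work surface, level with it; the furniture and walls round the work are solid. World frame = base frame: x ahead of the robot, y to its left, z up, the work surface at z = 0. Lengths are in mm, angles in degrees, forces in N, time in s.
With the tool pointing down it reaches from about 300 to 850 mm from the base axis. Payload 4.2 kg.
Tool frame: the origin (TCP) lies at the very end of the fingers, on their centre line; the grasp point (between the pads) lies 19 mm behind it; z points along the fingers, y is the line along which they close (so a half turn about z gives the same grasp; the last joint's range is limited). The gripper opens to 91 mm and grips with 3 to 60 N. Pads are 32 mm wide; open, the fingers measure 118 mm over their backs; the gripper's body (76 mm by 178 mm) begins 60 mm behind the grasp point.
Start: joints at [-68.583, 18.312, 89.639, -0, 72.044, -1.146], TCP at [220.632, -531.003, 213.976] pointing down, gripper open.
Joint ranges: [-177.97, 177.97], [-48.28, 115.42], [12.27, 149.76], [-77.06, 257.06], [2.81, 150.46], [-146.56, 146.56]. Speed limits (degrees/s): [147.25, 147.25, 180, 180, 180, 180].

### API

Orientations are given as [roll, pitch, yaw] about the fixed x, y, z axes, in that order (R = Rz(yaw) Ry(pitch) Rx(roll)).
In Python, from workcell import env, eyes gives the robot as it stands.
- The arm moves only by the tool send_rows, never from a script. Its argument "targets" is text: rows parted by semicolons, each of 7 numbers parted by spaces: the shift along the tool's x, y, z in m, then the turn, a rotation vector about the tool's x, y, z in degrees, then the opening in per cent of the stroke, from 0 (shut) to 100 (fully open). A call has 1 to 12 rows; each row is the pose to reach, as a shift and turn from the pose commanded when the call began, along the tool's axes at that moment; what a row does not reach only later rows make up. A row lasts 1/12 s, in which the tool goes at most 41.7 mm and 7.16 degrees, less where a joint would pass 70% of its speed; a pose out of reach is approached as far as the arm can. A call with a gripper value outside its range is refused whole. The fingers move at their own pace and stop on an object; "grip_force" is the grip in N (left out, the last holds). Time passes only in rows, so rows that repeat a pose let the fingers close. It gives the time, the measured TCP pose, the force, the opening and the grip force at its end, in the units of the state.
- env.state(): the state, without advancing time (a new reading comes with each control period).
- eyes.grab_frame(name): name is "scene" or "top"; returns a dict with "image" (400x640x3 uint8, blue, green, red), "fovy" (degrees; the focal length in pixels is half the picture's height over the tangent of half this angle, whatever the lens; pixels are square), "cx", "cy" (the principal point, pixels), "D" ([k1, k2, p1, p2, k3] as OpenCV has them; the pictures are not rectified), "eye" and "attitude" of the camera in the world. Camera axes: x right, y up, looking along -z (the intrinsics and any distortion apply to the point x, -y, -z); pixel columns grow to the right and rows downward; lengths in mm; the calibration is good to about 2 mm. A picture is of the moment at which its call begins. There is no depth.
- env.job_done(): hands the job in; it is judged then, once.
The state is a dict: "time_s": time; "qpos": joint angles; "qvel": joint speeds; "effort": joint torques, N m; "ee_pos": TCP position; "ee_rot": TCP orientation; "force": force on the tool from outside, world axes, zero at the start; "torque": the same for the moment, N m; "gripper_width": finger opening in mm; "gripper_force": force on a finger pad.
Only numpy, scipy, OpenCV 4.12 (cv2) and the standard library are available. Lean on these libraries where they do the work, as an engineer would, in place of code of your own. Each camera call takes 0.05 s, during which the arm holds its last target. There are 200 camera calls.

## Working session

There is one attempt and no reset: what is moved stays moved. The work goes in short steps, Python scripts to look and compute and a tool call to move; the robot and the scene stay as the last step left them, time stands still between calls to the robot, and variables do not carry over. Pictures are saved under pics/ and viewed, at most 10 in all, crops included, and the job is handed in when it is done.

Besides the shell and the picture viewer there is one more tool, called after ">>>" by a JSON object that holds its "fn" and its "kwargs". send_rows: Moves the arm, as the interface text tells. Its arguments: {"type":"object","properties":{"targets":{"type":"string"},"grip_force":{"type":"number"}},"required":["targets"]}

```bash
mkdir -p pics; ls
python3 - <<'E'
from workcell import env, eyes
import cv2
for n in("scene","top"):
    f=eyes.grab_frame(n); cv2.imwrite(f"pics/{n}0.png",f["image"])
    print(n,{k:v for k,v in f.items() if k!="image"})
print(env.state())
E
```

```text
pics
scene {'fovy': 53.674609379446984, 'cx': 320.2764743303464, 'cy': 196.4714656203893, 'D': array([-0.01819119,  0.        ,  0.        ,  0.        ,  0.        ]), 'eye': array([170.24645629, 722.23083136, 679.24034106]), 'attitude': array([  42.62583468,    0.47226255, -136.91161927])}
top {'fovy': 55.64862765242577, 'cx': 323.534336473201, 'cy': 199.6414887279117, 'D': array([-0.05788902,  0.        ,  0.        ,  0.        ,  0.        ]), 'eye': array([374.91831815, 289.25460747, 875.53362121]), 'attitude': array([ 13.91742909,   0.43697082, -92.97467531])}
{'time_s': 0.1, 'qpos': array([-6.85825908e+01,  1.83482842e+01,  8.96976916e+01, -1.43952874e-03,
        7.20441074e+01, -1.14605641e+00]), 'qvel': array([-0.00118581,  0.0055507 , -0.20166927, -0.02716541, -0.07704805,
       -0.1241676 ]), 'effort': array([ 1.22214806e-03, -4.13332164e+01, -2.32510024e+01,  7.29881390e-02,
        4.21713176e-02, -6.19279535e-05]), 'ee_pos': array([ 220.46327493, -530.58210622,  213.21296991]), 'ee_rot': array([-1.79909907e+02, -4.33322235e-04,  2.25639102e+01]), 'force': array([-0.10633146,  0.58195207, -0.78797467]), 'torque': array([0.05817665, 0.02175704, 0.01894093]), 'gripper_force': 0.0, 'gripper_width': 91.24383885126655}
```

View pics/scene0.png

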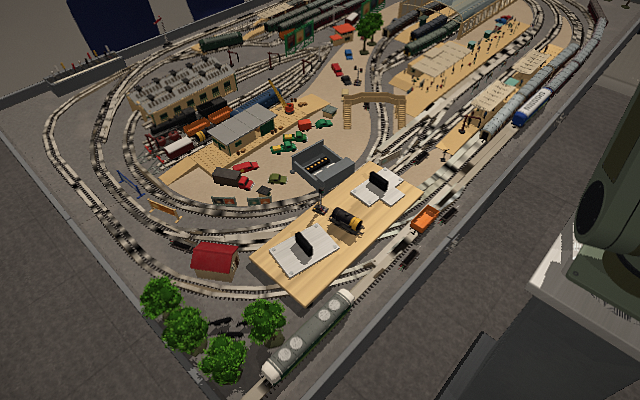

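View pics/top0.png

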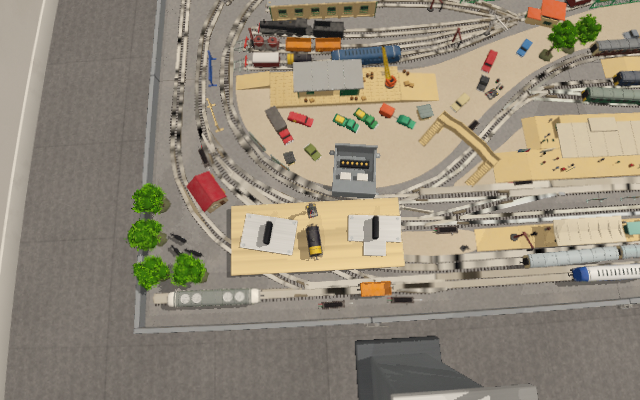

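The top view shows the tongued cover at (375,231) with its tongue towards the robot, the spare at (268,234) and the box at (355,170). A small locomotive stands between the covers. In the scene view the box's high wall is at the far side. Next I measure with masks.

```bash
cat > h.py <<'E'
import numpy as np, cv2
from scipy.spatial.transform import Rotation as R
def K(f):
    fl=200/np.tan(np.radians(f["fovy"]/2)); return np.array([[fl,0,f["cx"]],[0,fl,f["cy"]],[0,0,1]])
def rot(f): return R.from_euler("xyz",f["attitude"],degrees=True).as_matrix()
def rays(f,px):
    u=cv2.undistortPoints(np.float64(px).reshape(-1,1,2),K(f),f["D"]).reshape(-1,2)
    return np.c_[u[:,0],-u[:,1],-np.ones(len(u))]@rot(f).T
def plane(f,px,z):
    d=rays(f,px); return f["eye"]+d*((z-f["eye"][2])/d[:,2])[:,None]
def two(f,p,g,q):
    a=rays(f,[p])[0];b=rays(g,[q])[0]
    s=np.linalg.lstsq(np.c_[a,-b],g["eye"]-f["eye"],rcond=None)[0]
    A=f["eye"]+s[0]*a;B=g["eye"]+s[1]*b; return (A+B)/2,np.linalg.norm(A-B)
def proj(f,P):
    c=(np.float64(P).reshape(-1,3)-f["eye"])@rot(f); c=c*[1,-1,-1]
    return cv2.projectPoints(c,np.zeros(3),np.zeros(3),K(f),f["D"])[0].reshape(-1,2)
E
python3 - <<'E'
from h import *
from workcell import env, eyes
f=eyes.grab_frame("top");g=eyes.grab_frame("scene")
def comps(im,m,lo,hi,roi):
    x0,y0,x1,y1=roi; mm=np.zeros_like(m);mm[y0:y1,x0:x1]=m[y0:y1,x0:x1]
    c,_=cv2.findContours(mm,cv2.RETR_EXTERNAL,cv2.CHAIN_APPROX_NONE)
    return [k for k in c if lo<cv2.contourArea(k)<hi]
for n,F,roi in(("top",f,(235,200,405,275)),("scene",g,(250,160,430,300))):
    im=F["image"].astype(int); hsv=cv2.cvtColor(F["image"],cv2.COLOR_BGR2HSV)
    w=((hsv[...,1]<45)&(hsv[...,2]>140)).astype(np.uint8)
    k=(hsv[...,2]<60).astype(np.uint8)
    for c in comps(im,w,500,9000,roi):
        r=cv2.minAreaRect(c); print(n,"white",cv2.contourArea(c),np.round(r[0],1),np.round(r[1],1),round(r[2],1))
        a=cv2.approxPolyDP(c,3,True).reshape(-1,2)
        print(a.tolist()); print(np.round(plane(F,a,25)[:,:2]).tolist())
    for c in comps(im,k,60,2000,roi):
        r=cv2.minAreaRect(c); print(n,"black",cv2.contourArea(c),np.round(r[0],1),np.round(r[1],1),round(r[2],1),np.round(plane(F,[r[0]],53)[0]),np.round(plane(F,cv2.boxPoints(r),53)[:,:2]).tolist())
a=cv2.resize(f["image"][135:260,290:420],None,fx=4.6,fy=4.6,interpolation=cv2.INTER_CUBIC);cv2.imwrite("pics/c1.png",a)
a=cv2.resize(g["image"][130:260,280:420],None,fx=4.5,fy=4.5,interpolation=cv2.INTER_CUBIC);cv2.imwrite("pics/c2.png",a)
E
```

```text
top white 1752.5 [268.3 233.5] [53.1 35.1] 8.7
[[246, 214], [241, 247], [291, 254], [296, 220]]
[[561.0, 465.0], [486.0, 476.0], [464.0, 364.0], [541.0, 350.0]]
top white 1511.0 [376.  227.5] [55. 56.] 90.0
[[404, 200], [399, 200], [400, 216], [378, 215], [376, 240], [371, 238], [373, 215], [349, 215], [348, 240], [363, 240], [364, 254], [385, 255], [386, 241], [401, 241], [404, 210], [399, 208], [404, 207]]
[[575.0, 99.0], [575.0, 110.0], [538.0, 112.0], [543.0, 162.0], [486.0, 172.0], [491.0, 182.0], [543.0, 174.0], [546.0, 228.0], [489.0, 235.0], [487.0, 201.0], [456.0, 201.0], [451.0, 154.0], [482.0, 149.0], [480.0, 115.0], [551.0, 101.0], [557.0, 112.0], [558.0, 101.0]]
top black 101.0 [267.4 232.5] [ 6.  21.6] 10.3 [511. 412.  53.] [[490.0, 423.0], [536.0, 414.0], [533.0, 401.0], [487.0, 410.0]]
top black 101.5 [374.5 227.5] [21.  5.] 90.0 [510. 176.  53.] [[534.0, 180.0], [533.0, 169.0], [486.0, 173.0], [487.0, 184.0]]
scene white 1352.0 [304.  248.1] [34.5 61.2] 59.0
[[317, 223], [301, 232], [313, 246], [307, 264], [301, 264], [289, 248], [295, 242], [294, 236], [269, 249], [
[... 937 characters left out ...]
[371.0, 209.0], [346.0, 215.0], [344.0, 275.0]]
scene black 369.5 [346.  221.5] [33.2 17.2] 29.7 [482. 320.  53.] [[511.0, 344.0], [525.0, 302.0], [453.0, 296.0], [442.0, 337.0]]
scene black 76.0 [263.4 190. ] [13.3  7.9] 18.4 [673. 375.  53.] [[681.0, 390.0], [695.0, 371.0], [664.0, 361.0], [652.0, 379.0]]
scene black 187.0 [378.2 181.1] [22.7 10.3] 35.5 [505. 183.  53.] [[529.0, 196.0], [536.0, 165.0], [480.0, 171.0], [475.0, 200.0]]
scene black 164.5 [321.5 163.3] [ 8.9 34.7] 65.4 [638. 226.  53.] [[660.0, 262.0], [640.0, 174.0], [615.0, 190.0], [635.0, 275.0]]
scene black 640.5 [320.7 183.7] [63.2 46.2] 4.3 [593. 276.  53.] [[603.0, 368.0], [703.0, 262.0], [582.0, 174.0], [497.0, 288.0]]
```

View pics/c1.png

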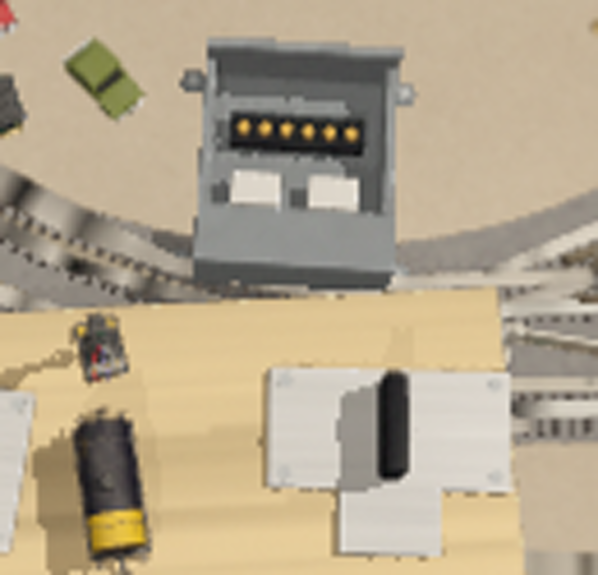

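View pics/c2.png

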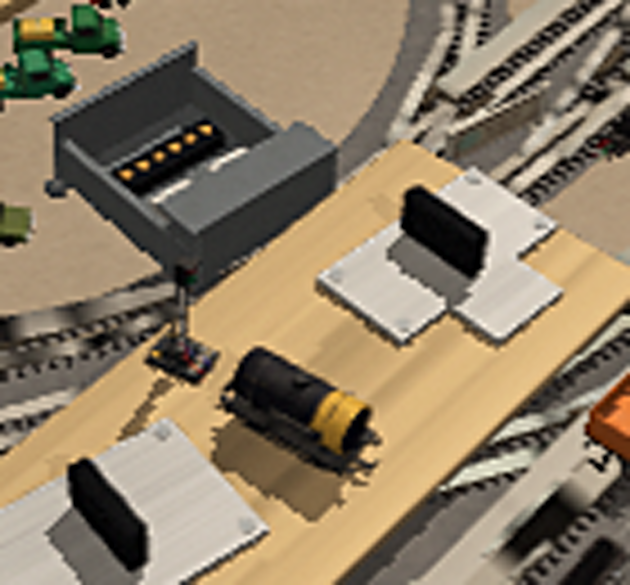

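The crops show the box's lip, with its outer edge in crop 1 at about (193,263)-(393,265), and the cover and rib corners. I place these on planes of known height in both views and compare.

Run:
```python
from h import *
from workcell import env, eyes
f=eyes.grab_frame("top");g=eyes.grab_frame("scene")
T=lambda p:(np.float64(p)+.5)/4.6-.5+[290,135]
S=lambda p:(np.float64(p)+.5)/4.5-.5+[280,130]
def show(n,t,s,z):
    a=plane(f,T(t),z)[:,:2]; print(n,"top",np.round(a,1).tolist())
    if s: print(n,"sc ",np.round(plane(g,S(s),z)[:,:2],1).tolist())
show("lip iL oL oR iR",[(196,211),(193,263),(393,265),(393,213)],[(148,195),(193,232),(336,152),(290,123)],46)
show("wall oL oR",[(208,40),(404,48)],[(53,118),(196,43)],44)
show("tongue L R",[(339,552),(440,556)],[(497,343),(562,295)],25)
show("wide nearL nearR farR farL",[(266,487),(511,491),(510,374),(268,368)],[(402,344),(556,226),(474,168),(318,285)],25)
show("rib top near far",[(395,472),(394,374)],[(482,240),(410,190)],53)
# fit by two views of lip centre corners
for n,t,s in(("oL",(193,263),(193,232)),("oR",(393,265),(336,152)),("ton L",(339,552),(497,343)),("tonR",(440,556),(562,295)),("wallL",(208,40),(53,118)),("wallR",(404,48),(196,43))):
    print(n,[np.round(k,1) for k in two(f,T(t),g,S(s))])
```

```text
lip iL oL oR iR top [[624.5, 262.8], [597.9, 265.8], [591.6, 167.4], [618.2, 165.2]]
lip iL oL oR iR sc  [[635.7, 258.5], [600.6, 262.5], [585.7, 168.4], [618.3, 167.5]]
wall oL oR top [[715.8, 251.3], [706.1, 151.7]]
wall oL oR sc  [[715.9, 248.7], [702.3, 150.5]]
tongue L R top [[454.6, 202.6], [450.0, 153.7]]
tongue L R sc  [[453.6, 202.6], [448.7, 154.7]]
wide nearL nearR farR farL top [[488.2, 235.9], [479.6, 116.1], [537.9, 110.8], [547.5, 231.0]]
wide nearL nearR farR farL sc  [[487.3, 234.6], [479.2, 116.3], [536.9, 109.7], [543.0, 232.1]]
rib top near far top [[488.3, 176.0], [535.6, 172.6]]
rib top near far sc  [[487.2, 175.0], [535.3, 171.0]]
oL [array([596.8, 266.1,  51.1]), np.float64(0.6)]
oR [array([590.5, 165.8,  42.1]), np.float64(4.6)]
ton L [array([454.2, 202.4,  24.5]), np.float64(0.9)]
tonR [array([449.8, 153.3,  23.3]), np.float64(0.7)]
wallL [array([714. , 251.1,  47.1]), np.float64(1.3)]
wallR [array([704.4, 150.8,  43.8]), np.float64(3.8)]
```

>>> {"fn": "send_rows", "kwargs": {"targets": "0.54 -0.539 0.084 0 0 27 55;0.54 -0.539 0.084 0 0 27 55;0.54 -0.539 0.084 0 0 27 55;0.54 -0.539 0.084 0 0 27 55;0.54 -0.539 0.084 0 0 27 55;0.54 -0.539 0.084 0 0 27 55;0.54 -0.539 0.084 0 0 27 55;0.54 -0.539 0.084 0 0 27 55;0.54 -0.539 0.084 0 0 27 55;0.54 -0.539 0.084 0 0 27 55;0.54 -0.539 0.084 0 0 27 55;0.54 -0.539 0.084 0 0 27 55"}}

```text
time_s: 1.3
ee_pos: [410.6, -71.1, 159.5]
ee_rot: [180.0, -0.1, -4.4]
force: [1.5, -0.3, -0.3]
gripper_width: 50.1
gripper_force: 0.0
```

```bash
cat > goal.py <<'E'
import numpy as np
from scipy.spatial.transform import Rotation as R
from workcell import env
def to(p,rpy):
    s=env.state(); A=R.from_euler("xyz",s["ee_rot"],degrees=True); B=R.from_euler("xyz",rpy,degrees=True)
    d=A.inv().apply(np.array(p)-s["ee_pos"])/1000; r=(A.inv()*B).as_rotvec(degrees=True)
    print(round(s["time_s"],2),np.round(s["ee_pos"],1),np.round(s["ee_rot"],2),"F",np.round(s["force"],1),"w",round(s["gripper_width"],1)); print("shift",np.round(d,4),"turn",np.round(r,2))
E
python3 -c "
from goal import *
to([512,173.8,130],[180,0,-4.5])"
```

```text
1.3 [410.6 -71.1 159.5] [ 1.7998e+02 -6.0000e-02 -4.4400e+00] F [ 1.5 -0.3 -0.3] w 50.1
shift [ 0.0821 -0.252   0.0295] turn [ 0.02 -0.06  0.06]
```

>>> {"fn": "send_rows", "kwargs": {"targets": "0.082 -0.252 0.03 0 0 0 55;0.082 -0.252 0.03 0 0 0 55;0.082 -0.252 0.03 0 0 0 55;0.082 -0.252 0.03 0 0 0 55;0.082 -0.252 0.03 0 0 0 55;0.082 -0.252 0.03 0 0 0 55;0.082 -0.252 0.03 0 0 0 55;0.082 -0.252 0.03 0 0 0 55;0.082 -0.252 0.03 0 0 0 55;0.082 -0.252 0.03 0 0 0 55"}}

```text
time_s: 2.13
ee_pos: [510.8, 170.7, 129.3]
ee_rot: [179.9, 0.1, -4.5]
force: [0.2, -0.6, -0.1]
gripper_width: 50.4
gripper_force: 0.0
```

```bash
python3 -c "
from goal import *
to([512,173.8,29],[180,0,-4.5])"
```

```text
2.13 [510.8 170.7 129.3] [ 1.7994e+02  5.0000e-02 -4.4600e+00] F [ 0.2 -0.6 -0.1] w 50.4
shift [ 0.001  -0.0033  0.1003] turn [0.06 0.05 0.04]
```

>>> {"fn": "send_rows", "kwargs": {"targets": "0.001 -0.003 0.06 0 0 0 55;0.001 -0.003 0.09 0 0 0 55;0.001 -0.003 0.097 0 0 0 55;0.001 -0.003 0.097 0 0 0 55;0.001 -0.003 0.097 0 0 0 55;0.001 -0.003 0.097 0 0 0 55;0.001 -0.003 0.097 0 0 0 55"}}

```text
time_s: 2.72
ee_pos: [514.2, 174.6, 34.4]
ee_rot: [-179.9, -0.2, -4.5]
force: [-0.4, 0.2, -0.6]
gripper_width: 50.2
gripper_force: 0.0
```

```bash
python3 -c "
from goal import *
to([512,173.8,29],[180,0,-4.5])
from h import *
from workcell import eyes
f=eyes.grab_frame('top');g=eyes.grab_frame('scene')
a=cv2.resize(f['image'][170:270,310:430],None,fx=3.3,fy=3.3);b=cv2.resize(g['image'][130:250,320:440],None,fx=3.3,fy=3.3)
a=cv2.resize(a,(b.shape[1],int(a.shape[0]*b.shape[1]/a.shape[1])))
b=b[:a.shape[0]]
cv2.imwrite('pics/grasp.png',np.hstack([a,b]))"
```

```text
2.72 [514.2 174.6  34.4] [-179.92   -0.22   -4.49] F [-0.4  0.2 -0.6] w 50.2
shift [-0.0022  0.001   0.0054] turn [-0.08 -0.22  0.01]
```

View pics/grasp.png

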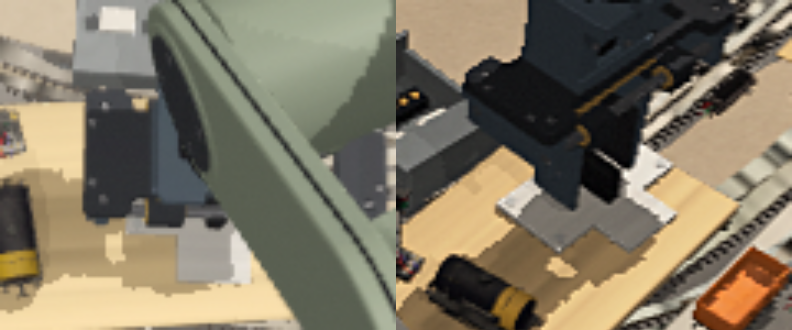

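The fingers straddle the rib, seen in the right half at about (600,180). Lower 5 mm and close.

>>> {"fn": "send_rows", "kwargs": {"targets": "-0.002 0.001 0.005 0 0 0 55;-0.002 0.001 0.005 0 0 0 55;-0.002 0.001 0.005 0 0 0 0;-0.002 0.001 0.005 0 0 0 0;-0.002 0.001 0.005 0 0 0 0;-0.002 0.001 0.005 0 0 0 0;-0.002 0.001 0.005 0 0 0 0;-0.002 0.001 0.005 0 0 0 0;-0.002 0.001 0.005 0 0 0 0;-0.002 0.001 0.005 0 0 0 0", "grip_force": 35}}

```text
time_s: 3.65
ee_pos: [510.7, 173.8, 27.3]
ee_rot: [180.0, 0.0, -4.4]
force: [-0.0, -0.5, 0.3]
gripper_width: 12.0
gripper_force: 35.0
```

```bash
python3 -c "
from goal import *
to([512,173.8,150],[180,0,-4.5])"
```

```text
3.65 [510.7 173.8  27.3] [179.98   0.    -4.43] F [-0.  -0.5  0.3] w 12.0
shift [ 1.300e-03 -1.000e-04 -1.227e-01] turn [0.02 0.   0.07]
```

>>> {"fn": "send_rows", "kwargs": {"targets": "0 0 -0.03 0 0 0 0;0 0 -0.06 0 0 0 0;0 0 -0.09 0 0 0 0;0 0 -0.09 0 0 0 0;0 0 -0.09 0 0 0 0"}}

```text
time_s: 4.07
ee_pos: [511.6, 174.3, 118.9]
ee_rot: [-179.9, -0.2, -4.4]
force: [-0.6, -0.2, -1.3]
gripper_width: 12.4
gripper_force: 35.0
```

```bash
cat >> goal.py <<'E'
BO=np.array([652.3,208.5,0]); BY=-7.0
TT=np.array([-59.7,0,-4.8])  # tongue rel TCP, cover axes
def tip(b,slant,yaw=BY):
    "tcp so that tongue is at b in box frame"
    C=R.from_euler("xyz",[0,-slant,yaw],degrees=True)
    w=BO+R.from_euler("z",BY,degrees=True).apply(b)
    to(w-C.apply(TT),[180,-slant,yaw])
def where():
    s=env.state(); C=R.from_euler("xyz",s["ee_rot"],degrees=True)*R.from_euler("x",180,degrees=True)
    w=s["ee_pos"]+C.apply(TT); print("tip world",np.round(w,1),"box",np.round(R.from_euler("z",-BY,degrees=True).apply(w-BO),1)); return w,C
E
python3 -c "
from goal import *
where(); tip([-22,0,80],14)"
```

```text
tip world [452.1 178.9 113.8] box [-195.1  -53.8  113.8]
4.07 [511.6 174.3 118.9] [-179.92   -0.2    -4.44] F [-0.6 -0.2 -1.3] w 12.4
shift [ 0.1723 -0.0434  0.0204] turn [-0.4  13.8   2.53]
```

>>> {"fn": "send_rows", "kwargs": {"targets": "0.04 -0.011 0 0 3.5 0.6 0;0.08 -0.022 0 0 7 1.2 0;0.12 -0.033 0.005 0 10.5 1.9 0;0.15 -0.04 0.01 0 13 2.4 0;0.172 -0.043 0.02 -0.4 13.8 2.5 0;0.172 -0.043 0.02 -0.4 13.8 2.5 0;0.172 -0.043 0.02 -0.4 13.8 2.5 0;0.172 -0.043 0.02 -0.4 13.8 2.5 0;0.172 -0.043 0.02 -0.4 13.8 2.5 0;0.172 -0.043 0.02 -0.4 13.8 2.5 0"}}

```text
time_s: 4.9
ee_pos: [684.8, 203.3, 97.6]
ee_rot: [179.9, -13.8, -6.9]
force: [0.5, 0.1, -2.6]
gripper_width: 11.9
gripper_force: 35.0
```

```bash
python3 -c "
from goal import *
from h import proj
import cv2
from workcell import eyes
w,C=where(); tip([-22,0,37],14)
g=eyes.grab_frame('scene');f=eyes.grab_frame('top')
P=w+C.apply([[0,25,2.5],[0,-25,2.5],[32,60,2.5],[32,-60,2.5],[92,60,2.5]])
RB=R.from_euler('z',BY,degrees=True)
Q=BO+RB.apply([[-60,50,46],[-60,-50,46],[-30,50,46],[-30,-50,46],[60,50,44],[60,-50,44]])
def crop(F,x,y):
    s=4;im=cv2.resize(F['image'][y:y+140,x:x+100*1],None,fx=s,fy=s,interpolation=cv2.INTER_CUBIC)
    for pts,c in((P,(0,0,255)),(Q,(0,255,255))):
        for p in proj(F,pts):
            cv2.circle(im,tuple(int(v) for v in (p-[x,y]+.5)*s),3,c,1)
    return im
cv2.imwrite('pics/pre.png',np.hstack([crop(g,280,100),crop(f,315,120)]))
"
```

```text
tip world [628.3 210.1  78.7] box [-24.   -1.3  78.7]
4.9 [684.8 203.3  97.6] [179.9  -13.79  -6.94] F [ 0.5  0.1 -2.6] w 11.9
shift [-0.008  -0.0013  0.0407] turn [0.09 0.21 0.06]
```

View pics/pre.png

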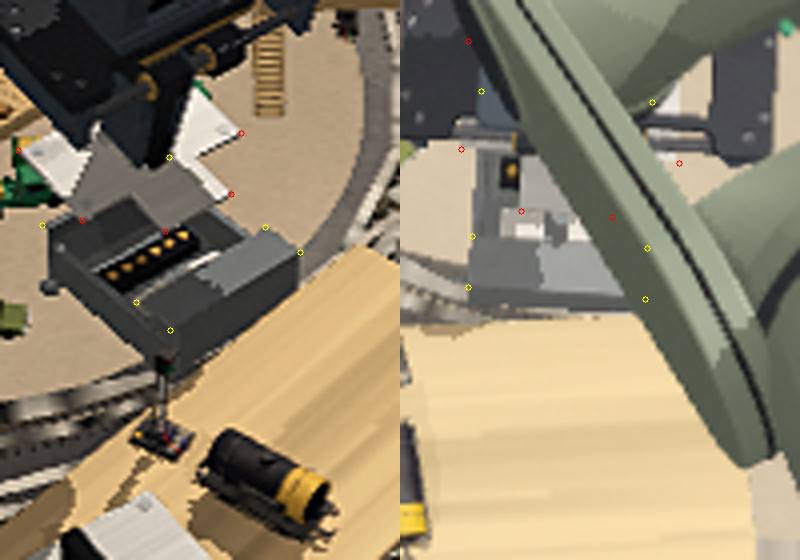

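The overlay agrees within about 2 mm. In the scene half, the tongue end lies at (165,230)-(231,194) and the lip corners at (265,227), (300,252) and (170,330). Descend.

>>> {"fn": "send_rows", "kwargs": {"targets": "-0.004 -0.001 0.02 0 0 0 0;-0.008 -0.001 0.038 0 0 0 0;-0.008 -0.001 0.04 0 0 0 0;-0.008 -0.001 0.04 0 0 0 0;-0.008 -0.001 0.04 0 0 0 0;-0.008 -0.001 0.04 0 0 0 0"}}

```text
time_s: 5.5
ee_pos: [688.3, 204.5, 58.3]
ee_rot: [180.0, -14.0, -7.0]
force: [0.0, 0.1, -0.8]
gripper_width: 11.7
gripper_force: 35.0
```

```bash
python3 -c "
from goal import *
where();tip([-47,0,30.5],14)"
```

```text
tip world [632.  211.4  39.2] box [-20.5   0.4  39.2]
5.5 [688.3 204.5  58.3] [179.97 -13.95  -6.95] F [ 0.   0.1 -0.8] w 11.7
shift [-0.0278  0.0004  0.0021] turn [0.02 0.05 0.05]
```

>>> {"fn": "send_rows", "kwargs": {"targets": "-0.003 0 0.002 0 0 0 0;-0.007 0 0.002 0 0 0 0;-0.011 0 0.002 0 0 0 0;-0.015 0 0.002 0 0 0 0;-0.019 0 0.002 0 0 0 0;-0.023 0 0.002 0 0 0 0;-0.027 0 0.002 0 0 0 0;-0.028 0 0.002 0 0 0 0;-0.028 0 0.002 0 0 0 0;-0.028 0 0.002 0 0 0 0;-0.028 0 0.002 0 0 0 0"}}

```text
time_s: 6.42
ee_pos: [661.1, 207.4, 48.1]
ee_rot: [179.9, -13.8, -6.9]
force: [0.8, -0.1, -2.0]
gripper_width: 11.7
gripper_force: 35.0
```

```bash
python3 -c "
from goal import *
from h import proj
import cv2
from workcell import eyes
w,C=where();tip([-47,0,30.5],14); tip([-47,0,32.5],7); tip([-47,0,33],0)
g=eyes.grab_frame('scene');x,y=270,110;s=6
im=cv2.resize(g['image'][y:y+95,x:x+120],None,fx=s,fy=s,interpolation=cv2.INTER_CUBIC)
for p in proj(g,w+C.apply([[0,25,2.5],[0,-25,2.5],[32,60,2.5],[32,-60,2.5],[92,60,2.5]])):
    cv2.circle(im,tuple(int(v) for v in (p-[x,y]+.5)*s),3,(0,0,255),1)
cv2.imwrite('pics/hook.png',im)"
```

```text
tip world [604.7 214.3  29.2] box [-47.9  -0.1  29.2]
6.42 [661.1 207.4  48.1] [179.91 -13.83  -6.94] F [ 0.8 -0.1 -2. ] w 11.7
shift [ 0.0012  0.     -0.0012] turn [0.08 0.17 0.06]
6.42 [661.1 207.4  48.1] [179.91 -13.83  -6.94] F [ 0.8 -0.1 -2. ] w 11.7
shift [0.0018 0.     0.0041] turn [ 0.08 -6.83  0.05]
6.42 [661.1 207.4  48.1] [179.91 -13.83  -6.94] F [ 0.8 -0.1 -2. ] w 11.7
shift [0.0012 0.     0.0109] turn [  0.09 -13.83   0.05]
```

View pics/hook.png

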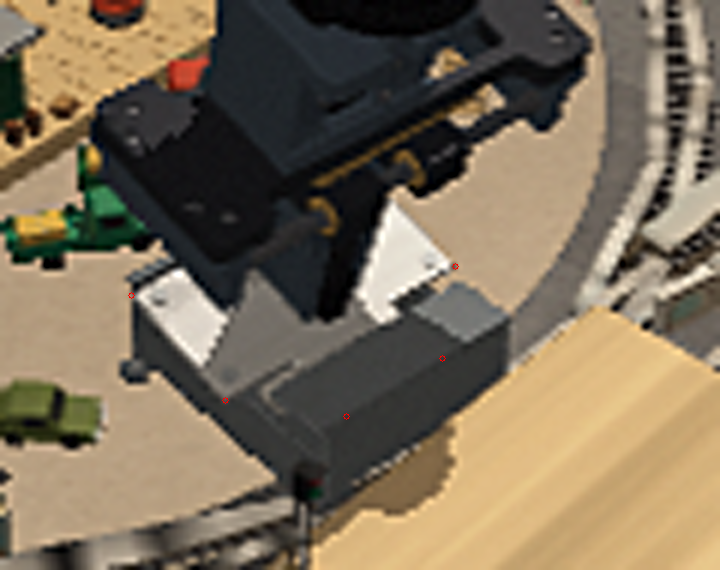

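The tongue has gone under the lip: its end at (346,416)-(442,358) is hidden and the plate edge shows at (225,400). Swing it down.

>>> {"fn": "send_rows", "kwargs": {"targets": "0.001 0 0 0 -1 0 0;0.001 0 0.001 0 -3 0 0;0.002 0 0.003 0 -5 0 0;0.002 0 0.004 0 -7 0 0;0.002 0 0.006 0 -9 0 0;0.002 0 0.008 0 -11 0 0;0.001 0 0.01 0 -13 0 0;0.001 0 0.011 0 -13.8 0 0;0.001 0 0.011 0 -13.8 0 0;0.001 0 0.011 0 -13.8 0 0;0.001 0 0.011 0 -13.8 0 0"}}

```text
time_s: 7.38
ee_pos: [664.1, 207.0, 37.5]
ee_rot: [179.9, -0.0, -6.9]
force: [-0.3, -0.1, -1.9]
gripper_width: 11.8
gripper_force: 35.0
```

```bash
python3 -c "
from goal import *
where();tip([-47,0,32.5],0)"
```

```text
tip world [604.9 214.2  32.7] box [-47.8  -0.2  32.7]
7.38 [664.1 207.   37.5] [ 1.7989e+02 -1.0000e-02 -6.9500e+00] F [-0.3 -0.1 -1.9] w 11.8
shift [ 0.0008 -0.0001  0.0002] turn [ 0.11 -0.01  0.05]
```

>>> {"fn": "send_rows", "kwargs": {"targets": "0 0 0 0 0 0 15;0 0 0 0 0 0 30;0 0 0 0 0 0 45;0 0 0 0 0 0 45;0 0 0 0 0 0 45;0 0 0 0 0 0 45;0 0 -0.02 0 0 0 45;0 0 -0.05 0 0 0 45;0 0 -0.09 0 0 0 45;0 0 -0.12 0 0 0 45;0 0 -0.15 0 0 0 45;0 0 -0.15 0 0 0 45"}}

```text
time_s: 8.38
ee_pos: [667.8, 208.2, 195.6]
ee_rot: [-179.8, -0.7, -7.0]
force: [0.3, 0.1, 1.4]
gripper_width: 41.2
gripper_force: 0.0
```

>>> {"fn": "send_rows", "kwargs": {"targets": "-0.1 0.15 -0.1 0 0 0 45;-0.1 0.25 -0.1 0 0 0 45;-0.1 0.25 -0.1 0 0 0 45;-0.1 0.25 -0.1 0 0 0 45;-0.1 0.25 -0.1 0 0 0 45;-0.1 0.25 -0.1 0 0 0 45;-0.1 0.25 -0.1 0 0 0 45;-0.1 0.25 -0.1 0 0 0 45;-0.1 0.25 -0.1 0 0 0 45;-0.1 0.25 -0.1 0 0 0 45"}}

```text
time_s: 9.22
ee_pos: [534.9, -28.3, 287.6]
ee_rot: [179.9, 0.0, -7.0]
force: [-0.1, 0.9, -0.6]
gripper_width: 41.3
gripper_force: 0.0
```

```bash
python3 -c "
from goal import *
from h import *
from workcell import eyes
print(env.state()['time_s'],env.state()['ee_pos'])
f=eyes.grab_frame('top');g=eyes.grab_frame('scene')
C=R.from_euler('z',-7,degrees=True)
P=np.array([604.9,214.2,32.5])+C.apply([[0,25,2.5],[0,-25,2.5],[32,60,2.5],[32,-60,2.5],[92,60,2.5],[92,-60,2.5],[36,0,30.5],[86,0,30.5]])
def crop(F,x,y,s=4):
    im=cv2.resize(F['image'][y:y+120,x:x+100],None,fx=s,fy=s,interpolation=cv2.INTER_CUBIC)
    for p in proj(F,P): cv2.circle(im,tuple(int(v) for v in (p-[x,y]+.5)*s),3,(0,0,255),1)
    return im
cv2.imwrite('pics/end.png',np.hstack([crop(g,270,110),crop(f,305,125)]))"
```

```text
9.2167 [534.91281094 -28.3069558  287.57104037]
```

View pics/end.png

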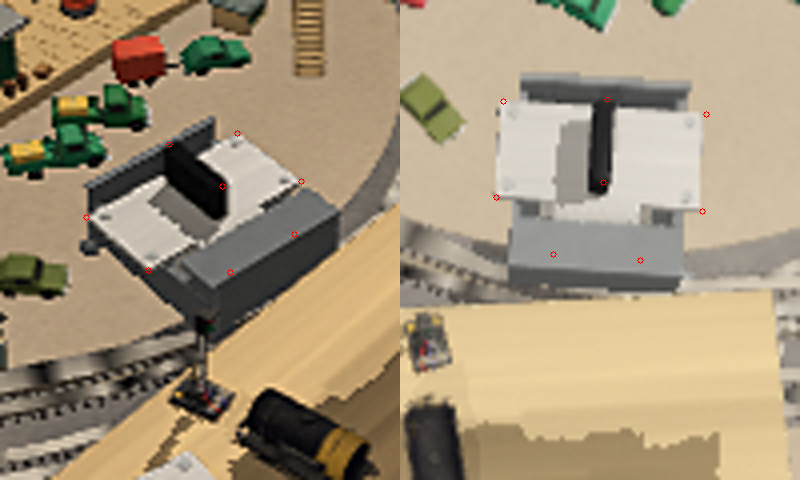

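The cover lies flat inside the high wall. Its corners in the top half, at (497,197) and (702,211), match the plan, and the tongue is under the lip. Hand in.

```bash
python3 -c "
from workcell import env
print(env.job_done())"
```

```text
the job is handed in; nothing more can be done
None
```

The tongued cover lies flat on the box with its tongue hooked under the lip, released with the arm clear. I never touched the spare cover, and the job is handed in, with no verdict returned.

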